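# Post the returned match boxes into the matches locker

### The arm

A 6-joint arm with a two-finger parallel gripper is mounted at the origin on a cart in front of the work surface, level with it; the furniture and walls round the work are solid. World frame = base frame: x ahead of the robot, y to its left, z up, the work surface at z = 0. Lengths are in m, angles in rad, forces in N, time in s.
With the tool pointing down it reaches from about 0.35 to 0.975 m from the base axis. Payload 17.4 kg.
Tool frame: the origin (TCP) lies midway between the tips of the shut fingers; the grasp point (between the pads) lies 19 mm behind it; z points along the fingers, y is the line along which they close (so a half turn about z gives the same grasp; the last joint's range is limited). The gripper opens to 85 mm and grips with 20 to 120 N. Pads are 22 mm wide; open, the fingers measure 114 mm over their backs; the gripper's body (76 mm by 85 mm) begins 54 mm behind the grasp point. The pads swing forward as they close: fully open they stand 13 mm farther back than shut.
Start: joints at [-1.308, 0.116, 1.442, -0, 1.584, -0.038], TCP at [0.2, -0.645, 0.231] pointing down, gripper open.
Joint ranges: [-2.83, 2.83], [-0.83, 2.19], [0.07, 2.5], [-1.14, 4.28], [0.01, 3], [-2.97, 2.97]. Speed limits (rad/s): [1.89, 1.89, 2.22, 3.14, 3.14, 3.14].

### API

Orientations are given as a unit quaternion [x, y, z, w].
In Python, from plant import bot gives the robot as it stands.
- The arm moves only by the tool apply_moves, never from a script. Its argument "deltas" is a list of rows, each a list of 3 entries, a list of its own where there are three numbers: the shift along the tool's x, y, z in cm, then the turn, a rotation vector about the tool's x, y, z in degrees, then the finger opening in cm, from 0 to 8.54. In form: [[[x, y, z], [rx, ry, rz], hand], ...]. A call has 1 to 8 rows; each row is the pose to reach, as a shift and turn from the pose commanded when the call began, along the tool's axes at that moment; what a row does not reach only later rows make up. A row lasts 1/8 s, in which the tool goes at most 62.5 mm and 10.7 degrees, less where a joint would pass 70% of its speed; a pose out of reach is approached as far as the arm can. A call with a gripper value outside its range is refused whole. The fingers move at their own pace and stop on an object; the grip force is fixed at half the most. Time passes only in rows, so rows that repeat a pose let the fingers close. It gives the time, the measured TCP pose, the force, the opening and the grip force at its end, in the units of the state.
- bot.state(): the state, without advancing time (a new reading comes with each control period).
- bot.snapshot(name): name is "scene" or "top" or "wrist"; returns a dict with "frame" (384x512x3 uint8, red, green, blue), "camera_matrix" (3x3 intrinsics, pixels), "xyz" and "attitude" of the camera in the world; the wrist camera has in their place "mount" (4x4, takes a point from camera to tool coordinates, whose origin is the TCP and whose axes are the flange's). Camera axes: x right, y down, z forward; pixel columns grow to the right and rows downward; lengths in m; the calibration is good to about 2 mm. A picture is of the moment at which its call begins: read the wrist's pose just before it. There is no depth.
- bot.hand_in(): hands the job in; it is judged then, once.
Trained networks look in the newest picture that a camera, given by its name, has taken for a name from the list of things; names that differ only in an ending like _2 or _b are one class to them, and where a whole thing is asked for, a point or a joint stands for the part that bears it (a point fixed in the world has none). Each returns a list of dicts, best first, with "score" (0 to 1); they miss things now and then, are a little off and sometimes report something else, mostly with a low value. They report only what shows in the picture. A call takes as long as a camera call. They do not tell look-alikes from the thing itself.
- bot.spot_in(camera, thing): "point" ([column, row] in pixels, amid what is visible of it).
- bot.place_of(camera, thing): "point" ([column, row] in pixels: a listed point, or the origin of a listed thing).
The state is a dict: "time_s": time; "q": joint angles; "dq": joint speeds; "joint_efforts": joint torques, N m; "position": TCP position; "orientation": TCP orientation; "wrist_force": force on the tool from outside, world axes, zero at the start; "moment": the same for the moment, N m; "width": finger opening in m; "gripper_force": force on a finger pad.
Only numpy, scipy, OpenCV 4.12 (cv2) and the standard library are available. Lean on these libraries where they do the work, as an engineer would, in place of code of your own. Each camera call takes 0.05 s, during which the arm holds its last target. There are 200 camera calls.

### The job

Matches must be kept in the steel locker: find every match box among the goods in the returns crate, the one under the soap bar too, and push each one through the locker's sprung flap, all the way, so that it drops inside and the flap falls shut behind it. All the other goods stay in the crate, where they may be shifted, and the things standing about on the table are left alone.

Things in the scene. Friction and masses are not known exactly. Their poses are not given: they have to be found in the camera images.
- match_box_a: a match box: pale card box with a round print on top, 50 x 64 x 15 mm (x, y, z), about 45 g; origin at the centre of its large underside, z to the printed face, y along its longer side. Always there, lying flat on the crate floor at the start under the soap bar, which hides it from above
- match_box_b: a match box: pale card box with a round print on top, 50 x 64 x 15 mm (x, y, z), about 45 g; origin at the centre of its large underside, z to the printed face, y along its longer side. None when this one is absent: three or four of the four match boxes are there, lying flat on the crate floor at the start among the other goods
- match_box_c: a match box: pale card box with a round print on top, 50 x 64 x 15 mm (x, y, z), about 45 g; origin at the centre of its large underside, z to the printed face, y along its longer side. None when this one is absent: three or four of the four match boxes are there, lying flat on the crate floor at the start among the other goods
- match_box_d: a match box: pale card box with a round print on top, 50 x 64 x 15 mm (x, y, z), about 45 g; origin at the centre of its large underside, z to the printed face, y along its longer side. None when this one is absent: three or four of the four match boxes are there, lying flat on the crate floor at the start among the other goods
- crate: open slatted wooden crate of returned goods, fixed; outside 242 x 362 x 46 mm (x, y, z), walls 6 mm, inner floor 6 mm above the table; origin at the centre of its underside. It stands left or right of the robot, the locker on the other side
- locker: grey steel matches locker, fixed, a sprung flap in its front; 150 mm wide (y), 165 mm deep, smooth slippery enamel, closed roof 158 mm above the table; the flap is the only way in. Origin on the table under the middle of the flap opening, in the plane of the front wall's outer face; x points from there into the locker, y to the left as one faces the flap
- locker_sill (a point): middle of the lower edge of the flap opening, 115 mm above the table, in the front face; axes as the locker's. The opening is 100 mm wide, 34 mm high. Before it a solid shelf block (x = -92 to 0, y = +-66 mm) has its flat top level with this edge: a thing slides from it into the opening with no step
- locker_floor (a point): centre of the locker's inner floor (inside: x = 18 to 161 mm, y = +-71 mm of the locker frame), 3 mm above the table, so 112 mm below the opening's edge. A match box whose middle is pushed more than about 22 mm behind the front face tips over the inner edge (18 mm behind it) and slides down a steep chute by itself
- flap (a joint): angle of the steel flap, rad: 0 = hanging shut, to 1.4 as it swings inward and up about a hinge along the top of the opening, 8 mm behind the front face. Flap 94 x 31 mm; a weak spring (0.05 N at its lower edge when shut, 0.25 N wide open) shuts it; it cannot swing outward. A match box slid along the shelf pushes it open; it rests on the box until that has gone in
- balm_tin: round pink tin in the crate, 67 mm diameter, 29 mm high, origin at the centre of its underside; stays in the crate
- soap_bar: green banded soap bar, 60 x 81 x 25 mm (x, y, z), 100 g, origin at the centre of its underside; at the start it lies on top of a match box and must be moved off it, to the crate floor; it stays in the crate
- pine_cone: pine cone in the crate, 35 mm diameter, 44 mm high, origin at the centre of its underside; stays in the crate
- wood_block: wooden calendar block in the crate, 56 x 56 x 44 mm, origin at the centre of its underside; stays in the crate
- wood_bird: wooden bird, 55 x 109 x 54 mm, standing at the back of the table, origin at the centre of its underside; leave alone
- bud_vase: white bud vase, 66 mm diameter, 112 mm high, at the back of the table, origin at the centre of its underside; leave alone
- card_stack: stack of gift tags, 74 x 95 x 17 mm, at the back of the table, origin at the centre of its underside; leave alone
Mind the look-alikes: they are no part of the job. There is more than one size of the pine_cone; the job needs the larger. Leave any black look-alike of the match_box_d alone.

How it is judged:
At the end, for the whole second after the job is handed in: Every match box present lies inside the locker (origin over 10 mm behind the front face, under 100 mm high), the flap is shut (under 0.12 rad), and the tin, soap, pine cone and wooden block are at rest in the crate (origin within its outline, lower than 30 mm) (x of match_box_a in the frame of locker between 0.01 and 0.165 m and y of match_box_a in the frame of locker between -0.08 and 0.08 m and z of match_box_a in the frame of locker between -0.01 and 0.1 m and x of match_box_b in the frame of locker between 0.01 and 0.165 m and y of match_box_b in the frame of locker between -0.08 and 0.08 m and z of match_box_b in the frame of locker between -0.01 and 0.1 m and x of match_box_c in the frame of locker between 0.01 and 0.165 m and y of match_box_c in the frame of locker between -0.08 and 0.08 m and z of match_box_c in the frame of locker between -0.01 and 0.1 m and x of match_box_d in the frame of locker between 0.01 and 0.165 m and y of match_box_d in the frame of locker between -0.08 and 0.08 m and z of match_box_d in the frame of locker between -0.01 and 0.1 m and value of joint flap below 0.12 rad and x of balm_tin in the frame of crate between -0.121 and 0.121 m and y of balm_tin in the frame of crate between -0.181 and 0.181 m and z of balm_tin in the frame of crate between -0.01 and 0.03 m and linear speed of each of balm_tin, soap_bar, pine_cone, wood_block below 0.03 m/s and x of soap_bar in the frame of crate between -0.121 and 0.121 m and y of soap_bar in the frame of crate between -0.181 and 0.181 m and z of soap_bar in the frame of crate between -0.01 and 0.03 m and x of pine_cone in the frame of crate between -0.121 and 0.121 m and y of pine_cone in the frame of crate between -0.181 and 0.181 m and z of pine_cone in the frame of crate between -0.01 and 0.03 m and x of wood_block in the frame of crate between -0.121 and 0.121 m and y of wood_block in the frame of crate between -0.181 and 0.181 m and z of wood_block in the frame of crate between -0.01 and 0.03 m); the robot touches nothing.
It fails at once if the wooden bird, the vase or the stack of tags was moved (more than 30 mm) (distance of any of wood_bird, bud_vase, card_stack from where it was at the start of the episode above 0.03 m).
Of match_box_b, match_box_c, match_box_d only 2 to 3 are there at a start; the rules pass over those that are not, and their reading is None.
At some moment in a run one of match_box_a, match_box_b, match_box_c, match_box_d may be knocked a few centimetres aside while the robot is not near it.
Once in a run the grip may slacken for a moment while it holds something.
It also fails if it takes over 210 s, if anything falls off the work surface, if the arm or the gripper's body presses on something with over 40 N, if the wrist force passes 120 N, or if a joint passes its speed limit or range.

## Working session

There is one attempt and no reset: what is moved stays moved. The work goes in short steps, Python scripts to look and compute and a tool call to move; the robot and the scene stay as the last step left them, time stands still between calls to the robot, and variables do not carry over. Pictures are saved under pics/ and viewed, at most 14 in all, crops included, and the job is handed in when it is done.

Besides the shell and the picture viewer there is one more tool, called after "Emit:" as name([rows], argument=value, ...), one row to a line, values as JSON. apply_moves: Moves the arm, as the interface text tells. Its arguments: {"type":"object","properties":{"deltas":{"type":"array","items":{"type":"array"}}},"required":["deltas"]}

```bash
mkdir -p pics; ls; cat > h.py <<'E'
import numpy as np, cv2
from scipy.spatial.transform import Rotation as R
from plant import bot
def cam(name):
    st=bot.state(); s=bot.snapshot(name)
    K=np.array(s["camera_matrix"])
    if "mount" in s:
        M=np.array(s["mount"]); Rt=R.from_quat(st["orientation"]).as_matrix()
        Rc=Rt@M[:3,:3]; p=np.array(st["position"])+Rt@M[:3,3]
    else:
        a=np.array(s["attitude"]); p=np.array(s["xyz"])
        Rc=a if a.shape==(3,3) else R.from_quat(a).as_matrix()
    return s["frame"],K,Rc,p
def ray(px,z,K,Rc,p):
    d=Rc@np.linalg.solve(K,[px[0],px[1],1.]); return p+d*(z-p[2])/d[2]
def proj(X,K,Rc,p):
    c=Rc.T@(np.array(X)-p); u=K@c; return u[:2]/u[2]
def save(n,f,box=None,scale=1):
    if box: f=f[box[1]:box[3],box[0]:box[2]]
    f=cv2.resize(f,None,fx=scale,fy=scale,interpolation=cv2.INTER_CUBIC)
    cv2.imwrite(f"pics/{n}.png",f[:,:,::-1])
E
python3 - <<'E'
from h import *
np.set_printoptions(precision=3,suppress=True)
print(bot.state())
for n in("top","scene"):
    f,K,Rc,p=cam(n); save(n+"0",f); print(n,p,Rc.tolist(),K.tolist())
    zs=dict(match_box_a=.021,crate=.0,locker=0,locker_sill=.115,balm_tin=.006,soap_bar=.021,pine_cone=.006,wood_block=.006)
    for t,z in zs.items():
        for d in bot.place_of(n,t)[:6]:
            print(t,round(d["score"],2),np.round(d["point"]),ray(d["point"],z,K,Rc,p))
E
```

```text
pics
{'time_s': 0.0, 'q': array([-1.308,  0.116,  1.442,  0.   ,  1.584, -0.038]), 'dq': array([ 0.001,  0.   , -0.002,  0.001, -0.001,  0.001]), 'joint_efforts': array([ -0.001, -73.199, -63.249,  -0.   ,   0.006,   0.   ]), 'position': array([ 0.2  , -0.644,  0.231]), 'orientation': array([ 0.989,  0.15 , -0.   , -0.001]), 'wrist_force': array([ 0.068, -0.212, -0.081]), 'moment': array([-0.006,  0.005,  0.023]), 'gripper_force': 0.0, 'width': 0.08537144902712716}
top [ 0.444 -0.026  1.198] [[-0.0239739912221816, -0.9956040756461304, 0.09054155013966404], [-0.9995254245434091, 0.025623399218286026, 0.01709874567968337], [-0.019343563172200498, -0.090088656163331, -0.9957458815352883]] [[404.2513948433209, 0.0, 256.3287088815144], [0.0, 404.2513948433209, 188.24638511218518], [0.0, 0.0, 1.0]]
match_box_a 0.63 [188. 180.] [0.582 0.195 0.021]
match_box_a 0.55 [132. 227.] [0.448 0.359 0.021]
crate 0.81 [173. 202.] [0.518 0.244 0.   ]
locker 0.84 [332. 201.] [ 0.51  -0.229  0.   ]
locker_sill 0.89 [339. 195.] [ 0.52  -0.228  0.115]
locker_sill 0.48 [161. 184.] [0.562 0.251 0.115]
balm_ti
[... 579 characters left out ...]
36418818596], [0.0, 0.0, 1.0]]
match_box_a 0.82 [192. 361.] [0.453 0.373 0.021]
match_box_a 0.64 [256. 217.] [ 0.545 -0.044  0.021]
match_box_a 0.4 [239. 291.] [0.46  0.198 0.021]
match_box_a 0.37 [174. 304.] [0.559 0.287 0.021]
crate 0.68 [205. 301.] [0.518 0.239 0.   ]
locker 0.69 [293. 192.] [ 0.517 -0.232  0.   ]
locker_sill 0.71 [299. 158.] [ 0.508 -0.237  0.115]
balm_tin 0.83 [214. 254.] [0.575 0.115 0.006]
soap_bar 0.79 [180. 299.] [0.556 0.272 0.021]
soap_bar 0.3 [195. 361.] [0.449 0.37  0.021]
pine_cone 0.79 [217. 321.] [0.467 0.274 0.006]
pine_cone 0.44 [278. 336.] [0.347 0.249 0.006]
wood_block 0.61 [191. 202.] [ 0.756 -0.04   0.006]
wood_block 0.58 [239. 293.] [0.464 0.19  0.006]
```

```bash
python3 - <<'E'
import cv2,numpy as np
a=cv2.imread("pics/top0.png");b=cv2.imread("pics/scene0.png")
c=cv2.resize(a[130:290,90:420],(800,388),interpolation=cv2.INTER_CUBIC)
cv2.imwrite("pics/t1.png",c)
cv2.imwrite("pics/s1.png",cv2.resize(b,(800,600),interpolation=cv2.INTER_CUBIC))
E
```

```text
(no output)
```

View pics/t1.png

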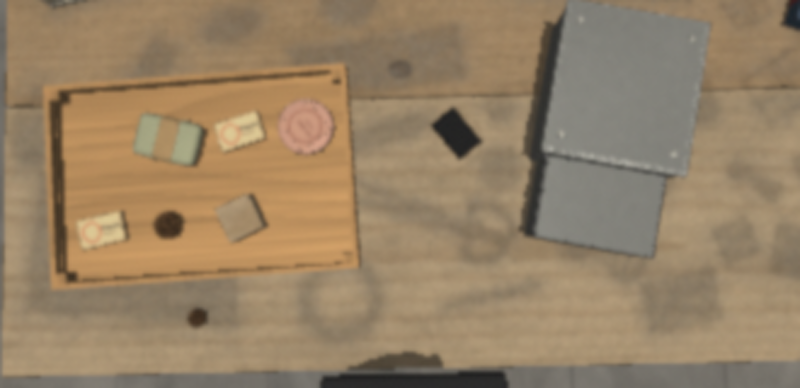

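View pics/s1.png

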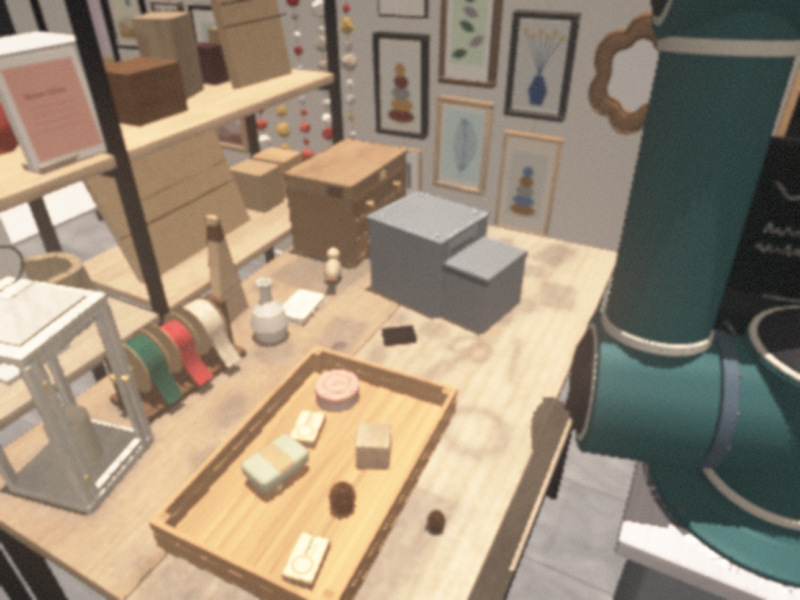

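Top crop: there are match boxes at (240,131) and (102,230), and the soap at (168,139) covers match_box_a. The black look-alike is at (456,132) outside the crate, so I leave it. The small cone at (198,317) is also outside and left alone. That makes three boxes. The locker's shelf faces the robot at about (600,205).

```bash
cat > fit.py <<'E'
from h import *
from scipy.optimize import least_squares
def fit(c2,pts,px,C,g):
    def P(q):
        c,s=np.cos(q[2]),np.sin(q[2])
        return [[q[0]+c*x-s*y,q[1]+s*x+c*y,z] for x,y,z in pts]
    f=lambda q:np.ravel([proj(X,*C)-u for X,u in zip(P(q),px)])
    r=least_squares(f,g); return r.x,np.abs(r.fun).max()
E
python3 - <<'E'
from fit import *
np.set_printoptions(precision=3,suppress=True)
f,K,Rc,p=cam("top"); C=(K,Rc,p)
cp=lambda L:[np.array([90+u*.4125,130+v*.4124]) for u,v in L]
pts=[(-.092,.066,.115),(-.092,-.066,.115),(0,.075,.158),(0,-.075,.158),(.165,.075,.158),(.165,-.075,.158)]
px=cp([(535,235),(653,257),(544,151),(687,175),(569,0),(709,24)])
print("locker",fit(0,pts,px,C,[.52,-.23,0]))
pts=[(.121,.181,.046),(.121,-.181,.046),(-.121,-.181,.046),(-.121,.181,.046)]
px=cp([(44,86),(346,64),(359,267),(53,288)])
print("crate",fit(0,pts,px,C,[.52,.24,0]))
g=cv2.cvtColor(f,cv2.COLOR_RGB2HSV)
for (x0,y0,x1,y1) in [(172,170,203,198),(118,212,146,238)]:
    s=cv2.resize(f[y0:y1,x0:x1],None,fx=8,fy=8,interpolation=cv2.INTER_CUBIC).astype(int)
    m=((s[:,:,2]>130)).astype(np.uint8)
    c=max(cv2.findContours(m,0,2)[0],key=cv2.contourArea)
    b=cv2.boxPoints(cv2.minAreaRect(c))/8+[x0-.44,y0-.44]
    w=np.array([ray(q,.021,*C) for q in b]); print("mb",w.mean(0),(w[1]-w[0])[:2],(w[2]-w[1])[:2])
px=cp([(145,113),(204,126),(192,165),(134,152)])
w=np.array([ray(q,.046,*C) for q in px]); print("soap",w.mean(0),(w[1]-w[0])[:2],(w[2]-w[1])[:2])
for t,z in(("bud_vase",0),("wood_bird",0),("card_stack",0)):
    for d in bot.place_of("top",t)[:1]: print(t,ray(d["point"],z,*C))
E
```

```text
locker (array([ 0.511, -0.231, -0.201]), np.float64(0.7764815989803253))
crate (array([0.515, 0.235, 0.047]), np.float64(0.4970018805299503))
mb [0.573 0.195 0.021] [ 0.015 -0.047] [-0.024 -0.008]
mb [0.448 0.352 0.021] [ 0.007 -0.032] [-0.013 -0.003]
soap [0.559 0.272 0.046] [-0.017 -0.07 ] [-0.046  0.015]
bud_vase [0.768 0.032 0.   ]
card_stack [ 0.772 -0.053  0.   ]
```

```bash
cat > go.py <<'E'
from h import *
import sys
def delta(x,y,z,yaw):
    st=bot.state(); Rt=R.from_quat(st["orientation"]); d=np.array([x,y,z])-st["position"]
    t=R.from_matrix(np.array([[np.cos(yaw),np.sin(yaw),0],[np.sin(yaw),-np.cos(yaw),0],[0,0,-1]]))
    return np.round(Rt.inv().apply(d)*100,2),np.round((Rt.inv()*t).as_rotvec(degrees=True),1)
if __name__=="__main__":
    a=sys.argv[1:]
    for i in range(0,len(a),4):
        v=[float(q) for q in a[i:i+4]]; print(v,*[q.tolist() for q in delta(v[0],v[1],v[2],np.radians(v[3]))])
E
python3 go.py .42 -.1 .38 60  .48 .27 .40 100
```

```text
[0.42, -0.1, 0.38, 60.0] [37.15, -45.51, -14.87] [0.0, 0.0, -42.8]
[0.48, 0.27, 0.4, 100.0] [53.84, -79.07, -16.87] [-0.0, 0.0, -82.8]
```

Emit:
apply_moves([
  [[37, -45.5, -15], [0, 0, -43], 8.5],
  [[37, -45.5, -15], [0, 0, -43], 8.5],
  [[37, -45.5, -15], [0, 0, -43], 8.5],
  [[37, -45.5, -15], [0, 0, -43], 8.5],
  [[37, -45.5, -15], [0, 0, -43], 8.5],
  [[37, -45.5, -15], [0, 0, -43], 8.5],
  [[37, -45.5, -15], [0, 0, -43], 8.5],
  [[37, -45.5, -15], [0, 0, -43], 8.5],
])

```text
time_s: 2.1
position: [0.3806, -0.1933, 0.356]
orientation: [0.865, 0.502, 0.0, 0.0]
wrist_force: [1.4, -0.8, 0.2]
width: 0.085
gripper_force: 0.0
```

```bash
python3 go.py .48 .27 .40 100
```

```text
[0.48, 0.27, 0.4, 100.0] [45.15, -14.39, -4.41] [0.1, 0.0, -39.8]
```

Emit:
apply_moves([
  [[45, -14.5, -4.5], [0, 0, -40], 8.5],
  [[45, -14.5, -4.5], [0, 0, -40], 8.5],
  [[45, -14.5, -4.5], [0, 0, -40], 8.5],
  [[45, -14.5, -4.5], [0, 0, -40], 8.5],
  [[45, -14.5, -4.5], [0, 0, -40], 8.5],
  [[45, -14.5, -4.5], [0, 0, -40], 8.5],
  [[45, -14.5, -4.5], [0, 0, -40], 8.5],
  [[45, -14.5, -4.5], [0, 0, -40], 8.5],
])

```text
time_s: 3.1
position: [0.478, 0.2702, 0.4001]
orientation: [0.641, 0.768, -0.0, -0.0]
wrist_force: [-0.4, -1.0, -0.2]
width: 0.0855
gripper_force: 0.0
```

```bash
python3 - <<'E'
from h import *
np.set_printoptions(precision=3,suppress=True)
C=cam("wrist"); f=C[0]; C=C[1:]; save("w0",f,None,1.5); print(C[2],C[1][:,2])
for t,z in dict(match_box_a=.006,balm_tin=.006,soap_bar=.021,pine_cone=.006,wood_block=.006).items():
    for d in bot.place_of("wrist",t)[:4]: print(t,round(d["score"],2),np.round(d["point"]),ray(d["point"],z,*C))
E
```

```text
[0.464 0.343 0.542] [ 0.051 -0.284 -0.957]
match_box_a 0.96 [264. 312.] [ 0.562 -0.059  0.006]
match_box_a 0.95 [293. 191.] [0.563 0.195 0.006]
balm_tin 0.68 [291. 238.] [0.58  0.107 0.006]
balm_tin 0.53 [296. 190.] [0.569 0.197 0.006]
soap_bar 0.32 [294. 188.] [0.561 0.205 0.021]
pine_cone 0.79 [242. 132.] [0.458 0.279 0.006]
pine_cone 0.67 [175. 138.] [0.35  0.25  0.006]
wood_block 0.83 [239. 186.] [0.47  0.188 0.006]
```

View pics/w0.png

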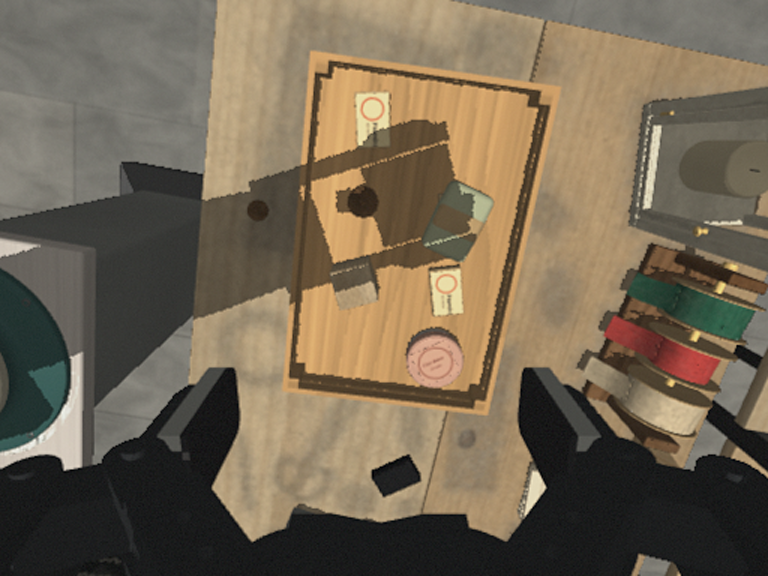

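Wrist picture: match boxes are at (446,291) and (372,118), with the soap at (458,222). The tin, block and cone are also clear in the crate. The black box at (396,476) is outside it.

```bash
python3 - <<'E'
from fit import *
np.set_printoptions(precision=3,suppress=True)
C=cam("wrist")[1:]
r=lambda a,b,z:[(-a,-b,z),(a,-b,z),(a,b,z),(-a,b,z)]
def go(n,pts,px,g):
    q,e=fit(0,pts,[np.array(u)/1.5 for u in px],C,g); print(n,q[:2],np.degrees(q[2]),e)
# image down = -y, image right=+x : listed TL,TR,BR,BL -> box frame y along +world y
def L(a,b,z): return [(-a,b,z),(a,b,z),(a,-b,z),(-a,-b,z)]
go("B",L(.025,.032,.021),[(428,266),(460,265),(464,313),(434,317)],[.57,.195,0])
go("D",L(.025,.032,.021),[(356,93),(389,92),(390,146),(357,146)],[.45,.355,0])
go("soap",L(.03,.0405,.046),[(458,180),(495,195),(470,262),(424,240)],[.56,.27,0])
go("crate",L(.121,.181,.046),[(311,51),(560,86),(490,413),(285,389)],[.515,.235,0])
E
```

```text
B [0.57  0.192] 16.995152385981804 4.589447268657523
D [0.456 0.358] 11.129679926457404 5.574821740094563
soap [0.564 0.276] -12.636272525715423 6.802612491966556
crate [0.518 0.234] 3.079759086462335 1.4306845703724775
```

```bash
python3 - <<'E'
from h import *
f=cv2.imread("pics/w0.png")[:,:,::-1]
a=f[75:165,335:415];b=f[255:345,405:485]; c=f[170:270,410:505]
o=np.hstack([cv2.resize(v,(266,300),interpolation=cv2.INTER_CUBIC) for v in(a,b,c)])
save("z1",o)
E
```

```text
(no output)
```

View pics/z1.png

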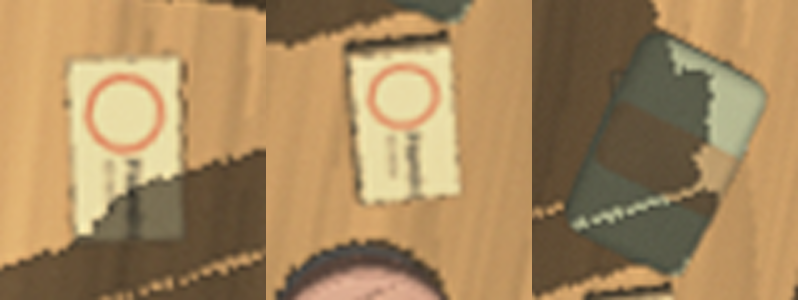

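```bash
python3 - <<'E'
from h import *
np.set_printoptions(precision=3,suppress=True)
C=cam("wrist")[1:]; print(C[0])
def go(n,px,z):
    w=np.array([ray(np.array(u)/1.5,z,*C)[:2] for u in px]); d=(w[0]+w[1]-w[2]-w[3])/2; e=(w[1]+w[2]-w[0]-w[3])/2
    print(n,w.mean(0),"len",np.hypot(*d),np.degrees(np.arctan2(d[1],d[0])),"wid",np.hypot(*e),np.degrees(np.arctan2(e[1],e[0])))
s=300/90; 
D=[(335+u/s,75+v/s) for u,v in [(68,58),(182,56),(186,240),(75,240)]]
B=[(405+(u-266)/s,255+v/s) for u,v in [(346,50),(448,42),(461,196),(358,204)]]
s=2.8;S=[(410+(u-532)/s,170+v/3) for u,v in [(645,30),(768,90),(685,275),(566,215)]]
go("D",D,.021);go("B",B,.021);go("soap",S,.042)
E
python3 go.py  .57 .193 .15 102 .57 .193 .15 107
```

```text
[[320.013   0.    252.156]
 [  0.    320.013 190.17 ]
 [  0.      0.      1.   ]]
D [0.456 0.358] len 0.05344525025804568 101.84184787940455 wid 0.03471211094842737 10.655655522878181
B [0.57 0.19] len 0.055667542736584634 106.93424248007065 wid 0.03507920038066332 14.883013366120764
soap [0.561 0.274] len 0.07034883699947755 77.44421053562807 wid 0.05084029426650438 -14.278507966557566
[0.57, 0.193, 0.15, 102.0] [-8.86, 7.74, 25.06] [0.0, -0.0, -1.8]
[0.57, 0.193, 0.15, 107.0] [-8.86, 7.74, 25.06] [0.0, -0.0, -6.8]
```

Emit:
apply_moves([
  [[-9, 7.9, 5], [0, 0, -7], 6],
  [[-9, 7.9, 12], [0, 0, -7], 6],
  [[-9, 7.9, 18], [0, 0, -7], 6],
  [[-9, 7.9, 24], [0, 0, -7], 6],
  [[-9, 7.9, 30], [0, 0, -7], 6],
  [[-9, 7.9, 31], [0, 0, -7], 6],
  [[-9, 7.9, 31], [0, 0, -7], 6],
])

```text
time_s: 4.38
position: [0.5701, 0.1916, 0.0871]
orientation: [0.594, 0.805, -0.002, -0.002]
wrist_force: [0.8, 0.3, 1.1]
width: 0.0599
gripper_force: 0.0
```

```bash
python3 - <<'E'
from h import *
C=cam("wrist"); save("w1",C[0]); C=C[1:]
for d in bot.place_of("wrist","match_box_a")[:3]: print(round(d["score"],2),np.round(d["point"]),ray(d["point"],.006,*C))
E
python3 go.py .57 .191 .006 107
```

```text
0.67 [253. 192.] [0.56854758 0.19674196 0.006     ]
[0.57, 0.191, 0.006, 107.0] [-0.09, -0.3, 8.63] [0.1, -0.0, 0.2]
```

View pics/w1.png

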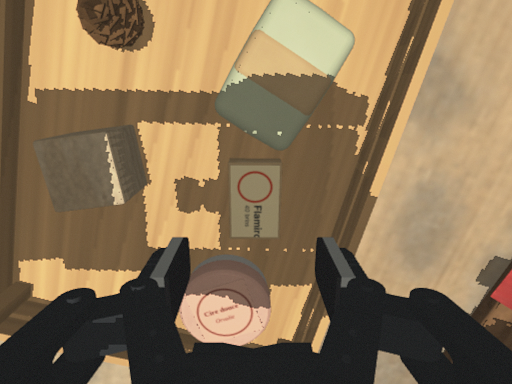

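The box stands between the fingers at (255,199), aligned with them. I'll descend and grip.

Emit:
apply_moves([
  [[0.2, -0.2, 4], [0, 0, 0], 6],
  [[0.2, -0.2, 8], [0, 0, 0], 6],
  [[0.2, -0.2, 8.1], [0, 0, 0], 6],
  [[0.2, -0.2, 8.1], [0, 0, 0], 3],
  [[0.2, -0.2, 8.1], [0, 0, 0], 2],
  [[0.2, -0.2, 8.1], [0, 0, 0], 2],
  [[0.2, -0.2, 4], [0, 0, 0], 2],
  [[0.2, -0.2, 0], [0, 0, 0], 2],
])

```text
time_s: 5.48
position: [0.5698, 0.1943, 0.0936]
orientation: [0.593, 0.805, 0.001, 0.001]
wrist_force: [1.1, 0.1, -0.2]
width: 0.034
gripper_force: 60.2
```

```bash
python3 - <<'E'
import numpy as np
c,s=np.cos(-.201),np.sin(-.201)
for x,y in [(-.055,0),(-.115,0),(-.014,0)]: print(x,.511+c*x-s*y,-.231+s*x+c*y)
E
python3 go.py .42 .0 .24 70 .457 -.22 .20 -11.5 .457 -.22 .20 168.5; python3 -c "
from h import bot;print(bot.state()['q'],bot.state()['width'],bot.state()['gripper_force'])"
```

```text
-0.055 0.45710729198193295 -0.22001928861688047
-0.115 0.39831524687131437 -0.2080403307443864
-0.014 0.4972818561408557 -0.2282049098297514
[0.42, 0.0, 0.24, 70.0] [-14.12, -20.03, -14.69] [0.1, -0.0, 37.2]
[0.457, -0.22, 0.2, -11.5] [-36.23, -23.02, -10.69] [0.1, -0.1, 118.7]
[0.457, -0.22, 0.2, 168.5] [-36.23, -23.02, -10.69] [0.1, 0.1, -61.3]
[ 2.86326889e-01  2.81026849e-02  1.76107948e+00  4.12331698e-05
  1.35023182e+00 -1.44576298e-02] 0.034033235591319835 60.17814517021179
```

Emit:
apply_moves([
  [[-3, -2, -5], [0, 0, -10], 2],
  [[-8, -5, -11], [0, 0, -20], 2],
  [[-13, -8, -11], [0, 0, -30], 2],
  [[-18, -11, -11], [0, 0, -40], 2],
  [[-23, -14.5, -11], [0, 0, -50], 2],
  [[-28, -18, -11], [0, 0, -61], 2],
  [[-36.2, -23, -11], [0, 0, -61], 2],
  [[-36.2, -23, -11], [0, 0, -61], 2],
])

```text
time_s: 6.48
position: [0.4562, -0.2217, 0.2028]
orientation: [0.102, 0.995, -0.001, 0.002]
wrist_force: [1.4, 0.4, 0.1]
width: 0.0348
gripper_force: 40.6
```

```bash
python3 go.py .457 -.22 .20 168.5  .457 -.22 .117 168.5 ; python3 -c "
from h import bot;print(bot.state()['q'],bot.state()['width'],bot.state()['gripper_force'])"
```

```text
[0.457, -0.22, 0.2, 168.5] [-0.05, 0.18, 0.28] [-0.1, 0.2, -0.2]
[0.457, -0.22, 0.117, 168.5] [-0.02, 0.19, 8.58] [-0.1, 0.2, -0.2]
[-5.02662268e-01 -2.49560981e-01  1.83508176e+00 -2.99347657e-05
  1.55242386e+00 -1.86863413e+00] 0.03475135741059341 40.60507893562317
```

Emit:
apply_moves([
  [[0, 0.2, 4], [0, 0, 0], 2],
  [[0, 0.2, 7.5], [0, 0, 0], 2],
  [[0, 0.2, 8.5], [0, 0, 0], 2],
  [[0, 0.2, 8.5], [0, 0, 0], 2],
  [[0, 0.2, 8.5], [0, 0, 0], 6],
  [[0, 0.2, 8.5], [0, 0, 0], 6],
  [[0, 0.2, 4], [0, 0, 0], 6],
  [[0, 0.2, 2], [0, 0, 0], 6],
])

```text
time_s: 7.48
position: [0.4578, -0.218, 0.1829]
orientation: [0.102, 0.995, -0.001, 0.001]
wrist_force: [0.5, -0.8, -0.6]
width: 0.06
gripper_force: 0.0
```

```bash
python3 - <<'E'
from h import *
C=cam("wrist"); save("w2",C[0]); C=C[1:]
for d in bot.place_of("wrist","match_box_a")[:3]: print(round(d["score"],2),np.round(d["point"]),ray(d["point"],.115,*C))
C=cam("top")[1:]
for d in bot.place_of("top","match_box_a")[:3]: print(round(d["score"],2),np.round(d["point"]),ray(d["point"],.006,*C),ray(d["point"],.115,*C))
E
python3 go.py .388 -.206 .18 168.5  .388 -.206 .119 168.5 .496 -.228 .119 168.5
```

```text
0.83 [405. 230.] [ 0.49857894 -0.11512735  0.115     ]
0.64 [250. 198.] [ 0.45309009 -0.21825623  0.115     ]
0.24 [418. 370.] [ 0.62768386 -0.11360887  0.115     ]
0.52 [279. 183.] [ 0.56602519 -0.07395611  0.006     ] [ 0.55490306 -0.06954831  0.115     ]
0.49 [132. 227.] [0.44736721 0.36322688 0.006     ] [0.44710003 0.32764073 0.115     ]
0.2 [313. 118.] [ 0.75986621 -0.18091673  0.006     ] [ 0.7310113  -0.16672406  0.115     ]
[0.388, -0.206, 0.18, 168.5] [7.01, -0.27, -0.04] [0.0, -0.0, -0.3]
[0.388, -0.206, 0.119, 168.5] [7.01, -0.27, 6.06] [0.0, -0.0, -0.3]
[0.496, -0.228, 0.119, 168.5] [-4.01, -0.22, 6.06] [0.0, -0.0, -0.3]
```

View pics/w2.png

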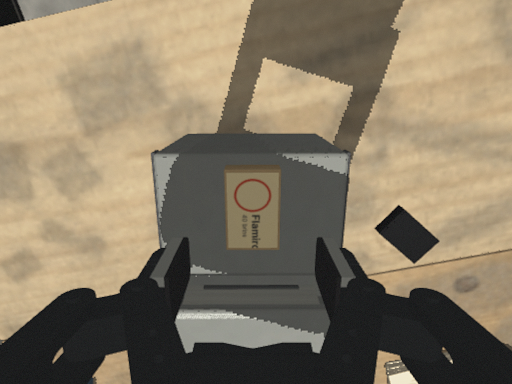

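Emit:
apply_moves([
  [[7, -0.2, 0], [0, 0, 0], 1.5],
  [[7, -0.2, 0], [0, 0, 0], 1.5],
  [[7, -0.2, 6], [0, 0, 0], 1.5],
  [[7, -0.2, 6], [0, 0, 0], 1.5],
  [[4, -0.2, 6], [0, 0, 0], 1.5],
  [[2, -0.2, 6], [0, 0, 0], 1.5],
  [[0, -0.2, 6], [0, 0, 0], 1.5],
  [[-1.5, -0.2, 6], [0, 0, 0], 1.5],
])

```text
time_s: 8.68
position: [0.473, -0.223, 0.1215]
orientation: [0.102, 0.995, -0.0, 0.0]
wrist_force: [-0.6, 0.9, 0.6]
width: 0.0152
gripper_force: 0.2
```

Emit:
apply_moves([
  [[-1, 0, 0], [0, 0, 0], 1.5],
  [[-2, 0, 0], [0, 0, 0], 1.5],
  [[-2.5, 0, 0], [0, 0, 0], 1.5],
  [[-2.5, 0, 0], [0, 0, 0], 1.5],
])

```text
time_s: 9.18
position: [0.4961, -0.2278, 0.1202]
orientation: [0.102, 0.995, 0.0, -0.0]
wrist_force: [0.1, 0.1, -0.0]
width: 0.0149
gripper_force: 0.0
```

```bash
python3 - <<'E'
from h import *
C=cam("wrist"); save("w3",C[0]); C=C[1:]
for d in bot.place_of("wrist","match_box_a")[:3]: print(round(d["score"],2),np.round(d["point"]),ray(d["point"],.115,*C))
print([d for d in bot.spot_in("wrist","flap")][:2])
E
python3 go.py .496 -.228 .119 168.5
```

```text
0.7 [442. 220.] [ 0.50111564 -0.13283048  0.115     ]
[{'point': [253.5, 308.9], 'score': 0.95}]
[0.496, -0.228, 0.119, 168.5] [-0.03, -0.01, 0.12] [0.0, -0.0, -0.3]
```

View pics/w3.png

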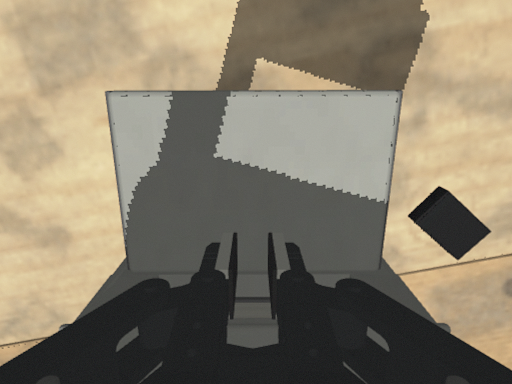

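Emit:
apply_moves([
  [[-0.25, 0, 0], [0, 0, 0], 1.5],
  [[-0.25, 0, 0], [0, 0, 0], 1.5],
  [[3, 0, 0], [0, 0, 0], 1.5],
  [[6, 0, 0], [0, 0, 0], 1.5],
  [[9, 0, -3], [0, 15, 0], 1.5],
  [[9, 0, -3], [0, 30, 0], 1.5],
  [[9, 0, -3], [0, 30, 0], 1.5],
  [[9, 0, -3], [0, 30, 0], 1.5],
])

```text
time_s: 10.32
position: [0.4084, -0.2094, 0.1485]
orientation: [0.099, 0.96, 0.027, -0.259]
wrist_force: [-0.7, -0.3, -0.4]
width: 0.0151
gripper_force: 0.0
```

```bash
python3 - <<'E'
from h import *
C=cam("wrist"); save("w4",C[0]); C=C[1:]; print(C[2],C[1][:,2],bot.state()["q"])
E
```

```text
[ 0.41617487 -0.21066587  0.30838177] [-0.22823962  0.04653495 -0.97249225] [-0.45253906  0.01177775  1.74905895 -0.12883158  1.88844017 -1.82709411]
```

View pics/w4.png

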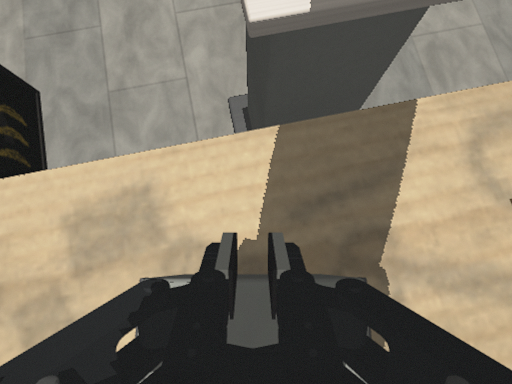

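Emit:
apply_moves([
  [[0, 0, -3], [0, -10, 0], 1.5],
  [[0, 0, -6], [0, -20, 0], 1.5],
  [[0, 0, -8], [0, -30, 0], 1.5],
  [[0, 0, -10], [0, -40, 0], 1.5],
  [[0, 0, -10], [0, -50, 0], 1.5],
  [[0, 0, -10], [0, -55, 0], 1.5],
  [[0, 0, -10], [0, -55, 0], 1.5],
])

```text
time_s: 11.25
position: [0.4557, -0.2196, 0.2379]
orientation: [0.101, 0.971, -0.023, 0.217]
wrist_force: [0.4, -0.4, -0.2]
width: 0.0151
gripper_force: 0.0
```

```bash
python3 - <<'E'
from h import *
C=cam("wrist"); save("w5",C[0]); C=C[1:]; print(C[2],C[1][:,2],bot.state()["q"])
for d in bot.place_of("wrist","match_box_a")[:3]: print(round(d["score"],2),np.round(d["point"]))
print([d for d in bot.spot_in("wrist","flap")][:2])
E
```

```text
[ 0.33089698 -0.19277818  0.33541609] [ 0.65385485 -0.13944385 -0.74365936] [-0.59006079 -0.54336848  2.03308613  0.16736381  1.24592529 -1.97552072]
0.95 [397. 126.]
[{'point': [252.3, 196.8], 'score': 0.97}, {'point': [344.7, 249.3], 'score': 0.47}]
```

View pics/w5.png

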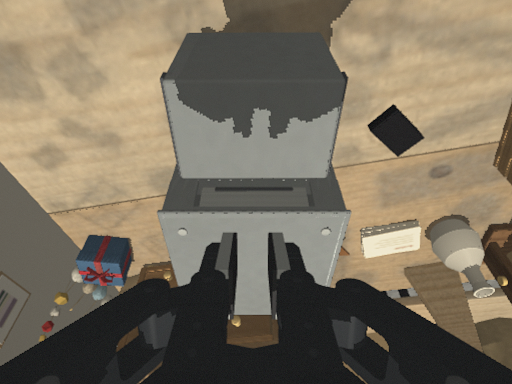

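Shelf is empty and the flap hangs shut at (252,197), so the first box is in. Now for the next one.

```bash
python3 go.py .42 -.05 .30 135 .46 .34 .28 102
```

```text
[0.42, -0.05, 0.3, 135.0] [3.77, 15.86, -8.66] [7.2, 24.3, 32.7]
[0.46, 0.34, 0.28, 102.0] [8.27, 54.86, -8.58] [14.4, 22.2, 65.1]
```

Emit:
apply_moves([
  [[3.8, 16, -8.5], [7.2, 24.3, 32.7], 5.5],
  [[3.8, 16, -8.5], [7.2, 24.3, 32.7], 5.5],
  [[3.8, 16, -8.5], [7.2, 24.3, 32.7], 5.5],
  [[3.8, 16, -8.5], [7.2, 24.3, 32.7], 5.5],
  [[8.3, 55, -8.5], [14.4, 22.2, 65.1], 5.5],
  [[8.3, 55, -8.5], [14.4, 22.2, 65.1], 5.5],
  [[8.3, 55, -8.5], [14.4, 22.2, 65.1], 5.5],
  [[8.3, 55, -8.5], [14.4, 22.2, 65.1], 5.5],
])

```text
time_s: 12.4
position: [0.4442, 0.1705, 0.2873]
orientation: [0.631, 0.776, -0.0, -0.0]
wrist_force: [0.5, -1.5, -0.2]
width: 0.0551
gripper_force: 0.0
```

```bash
python3 go.py .45 .33 .28 102
```

```text
[0.45, 0.33, 0.28, 102.0] [15.5, 3.82, 0.74] [-0.0, -0.0, -0.2]
```

Emit:
apply_moves([
  [[15.5, 3.8, 0.5], [0, 0, 0], 5.5],
  [[15.5, 3.8, 0.5], [0, 0, 0], 5.5],
  [[15.5, 3.8, 0.5], [0, 0, 0], 5.5],
  [[15.5, 3.8, 0.5], [0, 0, 0], 5.5],
  [[15.5, 3.8, 0.5], [0, 0, 0], 5.5],
])

```text
time_s: 13.02
position: [0.4489, 0.3279, 0.2821]
orientation: [0.629, 0.777, -0.0, -0.0]
wrist_force: [-0.1, 0.7, 0.0]
width: 0.0551
gripper_force: 0.0
```

```bash
cat > mb.py <<'E'
from h import *
np.set_printoptions(precision=3,suppress=True)
def look(n,zu=.006,zt=.021):
    f,*C=cam("wrist"); save(n,f)
    for d in bot.place_of("wrist","match_box_a")[:4]:
        u=np.array(d["point"]); print("net",round(d["score"],2),u.round(),ray(u,zu,*C)[:2])
        x,y=(u).astype(int); s=f[max(y-70,0):y+70,max(x-70,0):x+70]; 
        hsv=cv2.cvtColor(s,cv2.COLOR_RGB2HSV); m=cv2.inRange(hsv,(20,40,60),(36,150,255))
        m=cv2.morphologyEx(m,cv2.MORPH_OPEN,np.ones((3,3))); m=cv2.morphologyEx(m,cv2.MORPH_CLOSE,np.ones((7,7)))
        cs=cv2.findContours(m,0,2)[0]
        cs=[c for c in cs if cv2.contourArea(c)>300]
        for c in cs:
            b=cv2.boxPoints(cv2.minAreaRect(c))+[max(x-70,0),max(y-70,0)]
            w=np.array([ray(q,zt,*C)[:2] for q in b]); a,e=w[1]-w[0],w[2]-w[1]
            if np.hypot(*a)<np.hypot(*e): a,e=e,a
            print("  rect",w.mean(0),np.hypot(*a),np.hypot(*e),"yaw",np.degrees(np.arctan2(a[1],a[0]))%180)
if __name__=="__main__":
    import sys; look(sys.argv[1])
E
python3 mb.py w6
```

```text
net 0.82 [262. 125.] [0.452 0.365]
  rect [0.455 0.362] 0.05157846434398369 0.03175183722107362 yaw 101.9558037258739
net 0.57 [329. 205.] [0.568 0.278]
  rect [0.557 0.247] 0.061260480759742046 0.035091125451870084 yaw 151.17565709911153
  rect [0.57  0.297] 0.059584801977697305 0.03516559373692808 yaw 172.0874292623607
```

```bash
python3 go.py .455 .361 .05 102  .455 .361 .005 102
```

```text
[0.455, 0.361, 0.05, 102.0] [3.15, 1.3, 23.26] [-0.0, -0.0, -0.0]
[0.455, 0.361, 0.005, 102.0] [3.15, 1.3, 27.76] [-0.0, -0.0, -0.0]
```

Emit:
apply_moves([
  [[3.1, 1.3, 5], [0, 0, 0], 5.5],
  [[3.1, 1.3, 11], [0, 0, 0], 5.5],
  [[3.1, 1.3, 17], [0, 0, 0], 5.5],
  [[3.1, 1.3, 23], [0, 0, 0], 5.5],
  [[3.1, 1.3, 26], [0, 0, 0], 5.5],
  [[3.1, 1.3, 27.7], [0, 0, 0], 5.5],
  [[3.1, 1.3, 27.7], [0, 0, 0], 5.5],
  [[3.1, 1.3, 27.7], [0, 0, 0], 2],
])

```text
time_s: 14.12
position: [0.4556, 0.3616, 0.0072]
orientation: [0.629, 0.777, 0.001, -0.0]
wrist_force: [-0.3, -0.2, -0.3]
width: 0.0381
gripper_force: 0.0
```

Emit:
apply_moves([
  [[0, 0, 0], [0, 0, 0], 2],
  [[0, 0, 0], [0, 0, 0], 2],
  [[0, 0, -6], [0, 0, 0], 2],
  [[0, 0, -12], [0, 0, 0], 2],
  [[0, 0, -18], [0, 0, 0], 2],
  [[0, 0, -20], [0, 0, 0], 2],
])

```text
time_s: 14.88
position: [0.4556, 0.3616, 0.2109]
orientation: [0.629, 0.777, 0.004, 0.0]
wrist_force: [0.6, -0.7, -1.7]
width: 0.0344
gripper_force: 60.4
```

```bash
python3 go.py .41 .1 .22 135 .457 -.22 .20 168.5
```

```text
[0.41, 0.1, 0.22, 135.0] [-24.63, -9.92, -1.07] [0.4, -0.1, -33.0]
[0.457, -0.22, 0.2, 168.5] [-56.92, -12.01, 0.8] [0.4, 0.0, -66.5]
```

Emit:
apply_moves([
  [[-6, -3, 0], [0, 0, -9], 2],
  [[-12, -6, 0], [0, 0, -18], 2],
  [[-18, -8, 0], [0, 0, -27], 2],
  [[-24, -10, 0], [0, 0, -36], 2],
  [[-30, -11, 0], [0, 0, -45], 2],
  [[-36, -11.5, 0], [0, 0, -54], 2],
  [[-42, -12, 0], [0, 0, -63], 2],
  [[-48, -12, 0], [0, 0, -66.5], 2],
])

```text
time_s: 15.88
position: [0.432, -0.103, 0.2051]
orientation: [0.098, 0.995, 0.001, 0.0]
wrist_force: [1.2, 1.0, -1.2]
width: 0.0343
gripper_force: 60.4
```

```bash
python3 go.py .457 -.22 .20 168.5  .457 -.22 .117 168.5; python3 -c "
from h import bot;print(bot.state()['width'],bot.state()['gripper_force'])"
```

```text
[0.457, -0.22, 0.2, 168.5] [-4.72, -11.0, 0.5] [0.1, 0.0, 0.3]
[0.457, -0.22, 0.117, 168.5] [-4.72, -11.0, 8.8] [0.1, 0.0, 0.3]
0.034261661950600465 60.387797355651855
```

Emit:
apply_moves([
  [[0, 0, 0], [0, 0, 0], 2],
  [[0, 0, 0], [0, 0, 0], 2],
])

```text
time_s: 16.12
position: [0.4321, -0.1013, 0.2047]
orientation: [0.101, 0.995, 0.001, -0.0]
wrist_force: [0.5, -0.2, -0.8]
width: 0.0342
gripper_force: 60.4
```

```bash
python3 go.py .457 -.22 .20 168.5  .457 -.22 .117 168.5; python3 -c "
from h import bot;print(bot.state()['width'],bot.state()['gripper_force'])"
```

```text
[0.457, -0.22, 0.2, 168.5] [-4.82, -11.13, 0.45] [0.1, -0.1, -0.1]
[0.457, -0.22, 0.117, 168.5] [-4.83, -11.14, 8.75] [0.1, -0.1, -0.1]
0.03424043672822628 60.35403370857239
```

No lag, so measured poses can be trusted. Now place, release and rise.

Emit:
apply_moves([
  [[-2.4, -5.5, 0], [0, 0, 0], 2],
  [[-4.8, -11.1, 0.5], [0, 0, 0], 2],
  [[-4.8, -11.1, 5], [0, 0, 0], 2],
  [[-4.8, -11.1, 8.6], [0, 0, 0], 2],
  [[-4.8, -11.1, 8.7], [0, 0, 0], 2],
  [[-4.8, -11.1, 8.7], [0, 0, 0], 6],
  [[-4.8, -11.1, 8.7], [0, 0, 0], 6],
  [[-4.8, -11.1, 3], [0, 0, 0], 6],
])

```text
time_s: 17.12
position: [0.456, -0.2185, 0.1722]
orientation: [0.1, 0.995, 0.002, -0.003]
wrist_force: [1.4, -0.6, 0.4]
width: 0.06
gripper_force: 0.0
```

```bash
python3 - <<'E'
from h import *
C=cam("wrist"); save("w7",C[0]); C=C[1:]
for d in bot.place_of("wrist","match_box_a")[:3]: print(round(d["score"],2),np.round(d["point"]),ray(d["point"],.115,*C))
E
python3 go.py .388 -.206 .18 168.5  .388 -.206 .119 168.5 .496 -.228 .119 168.5
```

```text
0.9 [408. 239.] [ 0.49751919 -0.11783792  0.115     ]
0.59 [254. 210.] [ 0.45614551 -0.21663285  0.115     ]
[0.388, -0.206, 0.18, 168.5] [7.24, -0.02, 0.05] [-0.1, 0.4, 0.1]
[0.388, -0.206, 0.119, 168.5] [7.28, -0.01, 6.15] [-0.1, 0.4, 0.1]
[0.496, -0.228, 0.119, 168.5] [-3.74, -0.02, 6.22] [-0.1, 0.4, 0.1]
```

Emit:
apply_moves([
  [[3.6, 0, 0], [0, 0, 0], 1.5],
  [[7.2, 0, 0], [0, 0, 0], 1.5],
  [[7.2, 0, 5.5], [0, 0, 0], 1.5],
  [[7.2, 0, 5.9], [0, 0, 0], 1.5],
  [[4, 0, 5.9], [0, 0, 0], 1.5],
  [[2, 0, 5.9], [0, 0, 0], 1.5],
  [[0, 0, 5.9], [0, 0, 0], 1.5],
  [[-1.5, 0, 5.9], [0, 0, 0], 1.5],
])

```text
time_s: 18.23
position: [0.4735, -0.2229, 0.1173]
orientation: [0.1, 0.995, 0.0, 0.0]
wrist_force: [-0.6, 0.3, -0.2]
width: 0.0149
gripper_force: 0.2
```

```bash
python3 go.py .498 -.2285 .12 168.5
```

```text
[0.498, -0.2285, 0.12, 168.5] [-2.52, -0.06, -0.27] [0.0, 0.0, 0.1]
```

Emit:
apply_moves([
  [[-1, 0, -0.2], [0, 0, 0], 1.5],
  [[-2, 0, -0.2], [0, 0, 0], 1.5],
  [[-2.5, 0, -0.2], [0, 0, 0], 1.5],
  [[-2.5, 0, -0.2], [0, 0, 0], 1.5],
  [[1, 0, -3], [0, 0, 0], 1.5],
  [[2, 0, -8], [0, -10, 0], 1.5],
  [[2, 0, -12], [0, -20, 0], 1.5],
  [[2, 0, -12], [0, -25, 0], 1.5],
])

```text
time_s: 19.23
position: [0.4522, -0.2191, 0.2401]
orientation: [0.097, 0.97, -0.023, 0.22]
wrist_force: [0.2, -0.6, -0.2]
width: 0.0149
gripper_force: 0.0
```

```bash
python3 - <<'E'
from h import *
C=cam("wrist"); save("w8",C[0])
for t in("match_box_a","flap"):
  for d in bot.spot_in("wrist",t)[:3]: print(t,round(d["score"],2),np.round(d["point"]))
a=cv2.imread("pics/w5.png")[120:240,140:370];b=C[0][120:240,140:370,::-1]
cv2.imwrite("pics/cmp.png",cv2.resize(np.hstack([a,b]),None,fx=1.7,fy=1.7))
E
python3 go.py .42 -.05 .30 135 .53 .25 .32 77
```

```text
match_box_a 0.76 [396. 131.]
match_box_a 0.59 [507. 154.]
flap 0.98 [254. 196.]
[0.42, -0.05, 0.3, 135.0] [3.15, 15.91, -8.52] [7.3, 24.2, 32.9]
[0.53, 0.25, 0.32, 77.0] [-2.03, 47.5, -8.3] [19.9, 19.3, 89.9]
```

View pics/cmp.png

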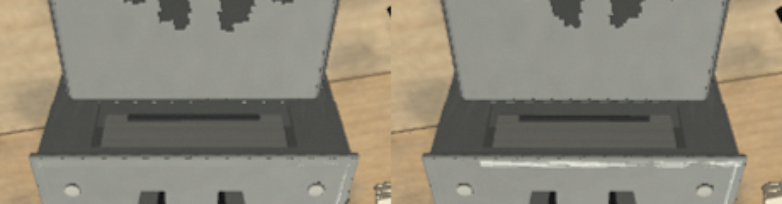

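Second box is in too: shelf empty and flap shut, the same as before. Now the soap.

Emit:
apply_moves([
  [[3.2, 16, -8.5], [7.3, 24.2, 32.9], 8.5],
  [[3.2, 16, -8.5], [7.3, 24.2, 32.9], 8.5],
  [[3.2, 16, -8.5], [7.3, 24.2, 32.9], 8.5],
  [[3.2, 16, -8.5], [7.3, 24.2, 32.9], 8.5],
  [[-2, 47.5, -8.3], [19.9, 19.3, 89.9], 8.5],
  [[-2, 47.5, -8.3], [19.9, 19.3, 89.9], 8.5],
  [[-2, 47.5, -8.3], [19.9, 19.3, 89.9], 8.5],
  [[-2, 47.5, -8.3], [19.9, 19.3, 89.9], 8.5],
])

```text
time_s: 20.38
position: [0.4979, 0.1598, 0.3133]
orientation: [0.654, 0.757, -0.002, 0.004]
wrist_force: [0.7, -0.8, 0.2]
width: 0.0851
gripper_force: 0.0
```

```bash
python3 go.py .55 .25 .25 77
```

```text
[0.55, 0.25, 0.25, 77.0] [8.22, 6.45, 6.28] [0.2, 0.4, 21.3]
```

Emit:
apply_moves([
  [[5, 4, 4], [0, 0, 10], 8.5],
  [[8.2, 6.5, 6.3], [0.2, 0.4, 21], 8.5],
  [[8.2, 6.5, 6.3], [0.2, 0.4, 21], 8.5],
  [[8.2, 6.5, 6.3], [0.2, 0.4, 21], 8.5],
])

```text
time_s: 20.88
position: [0.5497, 0.2482, 0.2502]
orientation: [0.778, 0.628, 0.001, 0.001]
wrist_force: [-0.6, -0.7, 0.6]
width: 0.0852
gripper_force: 0.0
```

```bash
python3 - <<'E'
from h import *
np.set_printoptions(precision=3,suppress=True)
f,*C=cam("wrist"); save("w9",f,None,1.5)
for t,z in dict(match_box_a=.006,soap_bar=.021,pine_cone=.006,wood_block=.006,balm_tin=.006).items():
    for d in bot.place_of("wrist",t)[:3]: print(t,round(d["score"],2),np.round(d["point"]),ray(d["point"],z,*C))
E
```

```text
match_box_a 0.59 [306. 356.] [ 0.565 -0.064  0.006]
soap_bar 0.69 [258. 135.] [0.562 0.275 0.021]
pine_cone 0.76 [174. 144.] [0.46  0.284 0.006]
wood_block 0.77 [198. 215.] [0.465 0.188 0.006]
balm_tin 0.78 [292. 253.] [0.575 0.109 0.006]
```

View pics/w9.png

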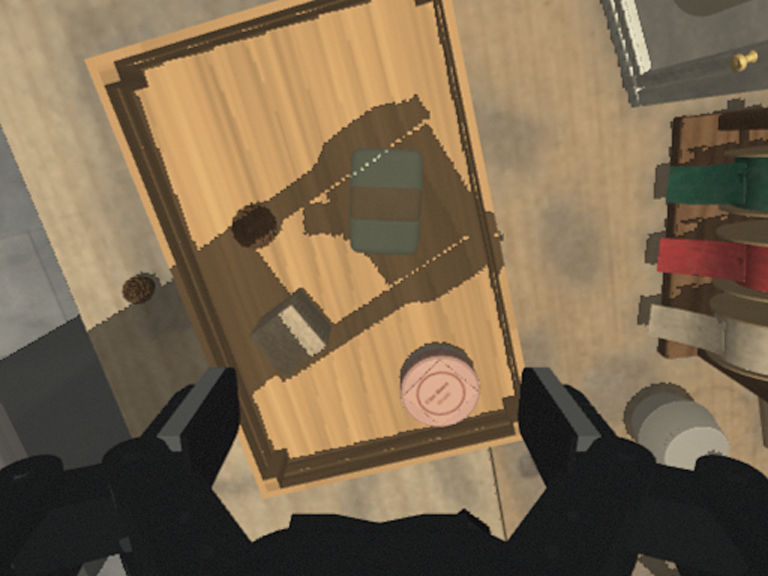

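```bash
python3 go.py .562 .275 .08 77 .562 .275 .024 77 .50 .355 .08 77 .5 .355 .010 77
```

```text
[0.562, 0.275, 0.08, 77.0] [2.9, 0.55, 17.18] [0.2, -0.2, 0.7]
[0.562, 0.275, 0.024, 77.0] [2.88, 0.52, 22.78] [0.2, -0.2, 0.7]
[0.5, 0.355, 0.08, 77.0] [9.39, -7.22, 17.17] [0.2, -0.2, 0.7]
[0.5, 0.355, 0.01, 77.0] [9.37, -7.25, 24.17] [0.2, -0.2, 0.7]
```

Emit:
apply_moves([
  [[2.9, 0.5, 6], [0, 0, 0.7], 8],
  [[2.9, 0.5, 12], [0, 0, 0.7], 8],
  [[2.9, 0.5, 18], [0, 0, 0.7], 8],
  [[2.9, 0.5, 21], [0, 0, 0.7], 8],
  [[2.9, 0.5, 22.8], [0, 0, 0.7], 8],
  [[2.9, 0.5, 22.8], [0, 0, 0.7], 8],
  [[2.9, 0.5, 22.8], [0, 0, 0.7], 4],
  [[2.9, 0.5, 22.8], [0, 0, 0.7], 4],
])

```text
time_s: 22.18
position: [0.5624, 0.2763, 0.0252]
orientation: [0.783, 0.622, 0.003, 0.001]
wrist_force: [-0.9, -1.0, 3.6]
width: 0.0499
gripper_force: 61.0
```

Emit:
apply_moves([
  [[0, 0, 0], [0, 0, 0], 4],
  [[0, 0, -4], [0, 0, 0], 4],
  [[0, 0, -6], [0, 0, 0], 4],
  [[3, -4, -6], [0, 0, 0], 4],
  [[6.5, -7.7, -6], [0, 0, 0], 4],
  [[6.5, -7.7, -6], [0, 0, 0], 4],
])

```text
time_s: 22.92
position: [0.4994, 0.3586, 0.0832]
orientation: [0.782, 0.624, 0.002, 0.0]
wrist_force: [1.5, -0.0, -1.1]
width: 0.0493
gripper_force: 62.3
```

```bash
python3 go.py .50 .355 .010 77
```

```text
[0.5, 0.355, 0.01, 77.0] [-0.36, 0.11, 7.32] [0.2, -0.2, 0.1]
```

Soap is held. I'll lower it to the floor, release, and rise to look for match_box_a.

Emit:
apply_moves([
  [[-0.3, 0, 4], [0, 0, 0], 4],
  [[-0.3, 0, 7], [0, 0, 0], 4],
  [[-0.3, 0, 7.2], [0, 0, 0], 4],
  [[-0.3, 0, 7.2], [0, 0, 0], 7],
  [[-0.3, 0, 7.2], [0, 0, 0], 7],
  [[-0.3, 0, 3], [0, 0, 0], 7],
  [[-2, 2, -6], [0, 0, 0], 6],
  [[-7, 6, -14], [0, 0, 0], 6],
])

```text
time_s: 23.92
position: [0.5261, 0.3086, 0.1678]
orientation: [0.782, 0.623, 0.003, 0.001]
wrist_force: [0.9, -0.0, -0.6]
width: 0.06
gripper_force: 0.0
```

Emit:
apply_moves([
  [[0, 0, 0], [0, 0, 0], 6],
  [[0, 0, 0], [0, 0, 0], 6],
])

```text
time_s: 24.18
position: [0.526, 0.3084, 0.1649]
orientation: [0.783, 0.622, 0.002, 0.001]
wrist_force: [-0.5, -0.2, -1.1]
width: 0.0599
gripper_force: 0.0
```

```bash
python3 mb.py w10; python3 - <<'E'
from h import *
f,*C=cam("wrist"); save("w10b",f,None,1.5)
for d in bot.place_of("wrist","soap_bar")[:2]: print(d["score"],ray(d["point"],.006,*C))
E
```

```text
net 0.57 [297. 196.] [0.564 0.276]
  rect [0.562 0.278] 0.05239435367903426 0.03338259285616213 yaw 106.14348322652933
  rect [0.513 0.324] 0.026024389471695306 0.012603418386961407 yaw 76.38311047153982
net 0.15 [259. 236.] [0.518 0.243]
  rect [0.562 0.279] 0.054302556992438 0.034500835604992744 yaw 106.20152138766647
  rect [0.493 0.322] 0.048343731546805754 0.012248353704400194 yaw 166.90857865390382
0.59 [0.49944677 0.35317667 0.006     ]
```

View pics/w10b.png

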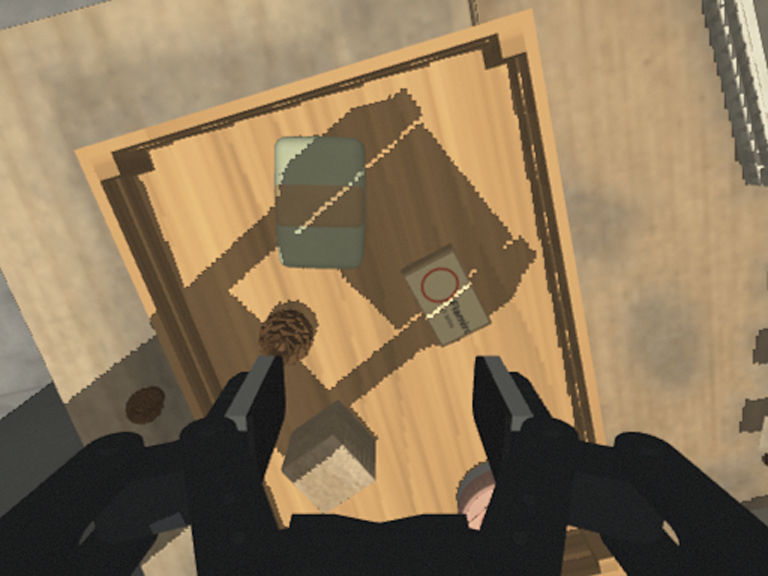

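Soap lies on the floor at (320,203) and match_box_a is uncovered at (447,296).

```bash
python3 go.py .562 .278 .06 106 .562 .278 .006 106
```

```text
[0.562, 0.278, 0.06, 106.0] [-2.19, 4.23, 10.38] [0.1, -0.0, -29.0]
[0.562, 0.278, 0.006, 106.0] [-2.19, 4.22, 15.78] [0.1, -0.0, -29.0]
```

Emit:
apply_moves([
  [[-2.2, 4.2, 3], [0, 0, -10], 6],
  [[-2.2, 4.2, 7], [0, 0, -20], 6],
  [[-2.2, 4.2, 10], [0, 0, -29], 6],
  [[-2.2, 4.2, 14], [0, 0, -29], 6],
  [[-2.2, 4.2, 15.8], [0, 0, -29], 6],
  [[-2.2, 4.2, 15.8], [0, 0, -29], 6],
  [[-2.2, 4.2, 15.8], [0, 0, -29], 2],
  [[-2.2, 4.2, 15.8], [0, 0, -29], 2],
])

```text
time_s: 25.38
position: [0.5634, 0.2784, 0.009]
orientation: [0.602, 0.798, 0.003, 0.002]
wrist_force: [0.5, 0.8, 6.8]
width: 0.0343
gripper_force: 60.8
```

Emit:
apply_moves([
  [[0, 0, 0], [0, 0, 0], 2],
  [[0, 0, 0], [0, 0, 0], 2],
  [[0, 0, -6], [0, 0, 0], 2],
  [[0, 0, -12], [0, 0, 0], 2],
  [[0, 0, -18], [0, 0, 0], 2],
  [[0, 0, -20], [0, 0, 0], 2],
  [[0, 0, -20], [0, 0, 0], 2],
])

```text
time_s: 26.25
position: [0.5621, 0.2778, 0.2084]
orientation: [0.602, 0.798, 0.003, 0.002]
wrist_force: [-0.6, 0.5, -2.0]
width: 0.0344
gripper_force: 60.3
```

```bash
python3 go.py .45 0 .22 135 .457 -.22 .20 168.5
```

```text
[0.45, 0.0, 0.22, 135.0] [-23.62, -18.42, -1.3] [0.4, 0.1, -29.0]
[0.457, -0.22, 0.2, 168.5] [-44.96, -23.81, 0.65] [0.4, 0.2, -62.5]
```

Emit:
apply_moves([
  [[-5, -3.5, 0], [0, 0, -9], 2],
  [[-10, -7, 0], [0, 0, -18], 2],
  [[-15, -10.5, 0], [0, 0, -27], 2],
  [[-20.5, -13.5, 0], [0, 0, -36], 2],
  [[-26, -16.5, 0], [0, 0, -45], 2],
  [[-31.5, -19, 0], [0, 0, -54], 2],
  [[-37, -21.5, 0], [0, 0, -62.5], 2],
  [[-42, -23.5, 0.5], [0, 0, -62.5], 2],
])

```text
time_s: 27.25
position: [0.4504, -0.1924, 0.199]
orientation: [0.099, 0.995, 0.001, 0.001]
wrist_force: [1.5, 0.1, -0.9]
width: 0.034
gripper_force: 60.3
```

```bash
python3 go.py .457 -.22 .20 168.5  .457 -.22 .119 168.5; python3 -c "
from h import bot;print(bot.state()['width'],bot.state()['gripper_force'])"
```

```text
[0.457, -0.22, 0.2, 168.5] [-1.19, -2.57, -0.11] [0.2, 0.1, 0.1]
[0.457, -0.22, 0.119, 168.5] [-1.18, -2.59, 7.99] [0.2, 0.1, 0.1]
0.033960226195304914 60.30486345291138
```

Emit:
apply_moves([
  [[-1.2, -2.5, 0], [0, 0, 0], 2],
  [[-1.2, -2.5, 5], [0, 0, 0], 2],
  [[-1.2, -2.5, 7.8], [0, 0, 0], 2],
  [[-1.2, -2.5, 8], [0, 0, 0], 2],
  [[-1.2, -2.5, 8], [0, 0, 0], 6],
  [[-1.2, -2.5, 8], [0, 0, 0], 6],
  [[-1.2, -2.5, 2.5], [0, 0, 0], 6],
  [[-1.2, -2.5, 2], [0, 0, 0], 6],
])

```text
time_s: 28.25
position: [0.4596, -0.2183, 0.1854]
orientation: [0.1, 0.995, -0.0, 0.005]
wrist_force: [0.9, -0.2, 0.4]
width: 0.0598
gripper_force: 0.0
```

```bash
python3 - <<'E'
from h import *
C=cam("wrist"); save("w11",C[0]); C=C[1:]
for d in bot.place_of("wrist","match_box_a")[:3]: print(round(d["score"],2),np.round(d["point"]),ray(d["point"],.115,*C))
E
python3 go.py .388 -.206 .18 168.5  .388 -.206 .119 168.5 .496 -.228 .119 168.5
```

```text
0.8 [256. 200.] [ 0.45784377 -0.21529545  0.115     ]
0.77 [404. 229.] [ 0.50106541 -0.11460354  0.115     ]
[0.388, -0.206, 0.18, 168.5] [7.17, -0.25, 0.17] [0.1, 0.3, -0.0]
[0.388, -0.206, 0.119, 168.5] [7.2, -0.26, 6.27] [0.1, 0.3, -0.0]
[0.496, -0.228, 0.119, 168.5] [-3.82, -0.26, 6.33] [0.1, 0.3, -0.0]
```

Box is on the shelf. Now push.

Emit:
apply_moves([
  [[3.6, -0.2, 0], [0, 0, 0], 1.5],
  [[7.2, -0.2, 0], [0, 0, 0], 1.5],
  [[7.2, -0.2, 5.5], [0, 0, 0], 1.5],
  [[7.2, -0.2, 6.2], [0, 0, 0], 1.5],
  [[4, -0.2, 6.2], [0, 0, 0], 1.5],
  [[2, -0.2, 6.2], [0, 0, 0], 1.5],
  [[0, -0.2, 6.2], [0, 0, 0], 1.5],
  [[-1.5, -0.2, 6.2], [0, 0, 0], 1.5],
])

```text
time_s: 29.35
position: [0.474, -0.2228, 0.1195]
orientation: [0.1, 0.995, 0.001, 0.002]
wrist_force: [-0.4, 0.2, 0.2]
width: 0.0152
gripper_force: 0.2
```

```bash
python3 go.py .498 -.2285 .12 168.5
```

```text
[0.498, -0.2285, 0.12, 168.5] [-2.47, -0.08, -0.04] [0.1, 0.2, -0.0]
```

Emit:
apply_moves([
  [[-1, 0, 0], [0, 0, 0], 1.5],
  [[-2, 0, 0], [0, 0, 0], 1.5],
  [[-2.5, 0, 0], [0, 0, 0], 1.5],
  [[-2.5, 0, 0], [0, 0, 0], 1.5],
  [[1, 0, -3], [0, 0, 0], 1.5],
  [[2, 0, -8], [0, -10, 0], 1.5],
  [[2, 0, -12], [0, -20, 0], 1.5],
  [[2, 0, -12], [0, -25, 0], 1.5],
])

```text
time_s: 30.35
position: [0.4526, -0.2191, 0.2432]
orientation: [0.098, 0.97, -0.023, 0.222]
wrist_force: [0.1, 0.4, -0.4]
width: 0.0151
gripper_force: 0.0
```

```bash
python3 - <<'E'
from h import *
np.set_printoptions(precision=3,suppress=True)
f,*C=cam("wrist"); save("w12",f)
for t in("match_box_a","flap"):
  for d in bot.spot_in("wrist",t)[:3]: print(t,round(d["score"],2),np.round(d["point"]))
a=cv2.imread("pics/w8.png")[160:215,150:360,::-1].astype(int);print("diff",np.abs(a-f[160:215,150:360]).mean())
g,*C=cam("top")
for t in("match_box_a","soap_bar","pine_cone","wood_block","balm_tin"):
  for d in bot.place_of("top",t)[:3]: print(t,round(d["score"],2),ray(d["point"],.006,*C))
A=cv2.resize(f,(400,300)); B=cv2.resize(g[140:280,95:282],(400,300))
save("end",np.hstack([A,B]))
E
```

```text
match_box_a 0.71 [393. 129.]
flap 0.81 [254. 195.]
diff 14.19041847041847
match_box_a 0.46 [ 0.562 -0.071  0.006]
soap_bar 0.75 [0.505 0.353 0.006]
pine_cone 0.61 [0.338 0.247 0.006]
pine_cone 0.6 [0.454 0.278 0.006]
pine_cone 0.26 [0.509 0.349 0.006]
wood_block 0.86 [0.459 0.19  0.006]
balm_tin 0.57 [0.563 0.116 0.006]
```

View pics/end.png

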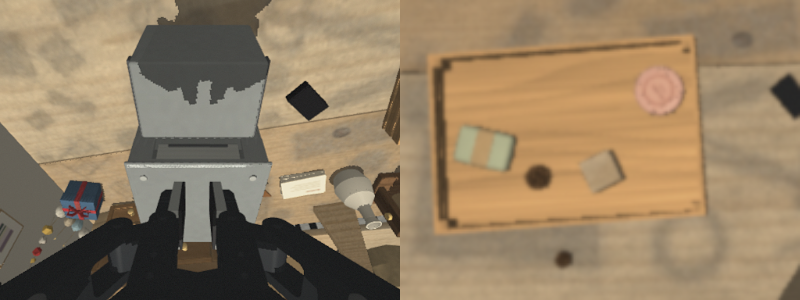

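The shelf is empty and the flap is shut. The crate holds only the soap, cone, block and tin, and the arm touches nothing, so I'm handing in.

```bash
python3 -c "
from plant import bot;print(bot.hand_in())"
```

```text
the job is handed in; nothing more can be done
None
```

Job handed in: all three match boxes present went through the flap into the locker, the flap is shut, and the tin, soap, pine cone and block are in the crate (the hand-in returned no verdict).

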